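# Pack out the loose coaster tile and hold it

## Robot

A 6-joint arm with a two-finger parallel gripper is mounted at the origin on a cart in front of the work surface, level with it; the furniture and walls round the work are solid. World frame = base frame: x ahead of the robot, y to its left, z up, the work surface at z = 0. Lengths are in mm, angles in rad, forces in N, time in s.
With the tool pointing down it reaches from about 250 to 775 mm from the base axis. Payload 4 kg.
Tool frame: the origin (TCP) lies at the very end of the fingers, on their centre line; the grasp point (between the pads) lies 19 mm behind it; z points along the fingers, y is the line along which they close (so a half turn about z gives the same grasp; the last joint's range is limited). The gripper opens to 94 mm and grips with 3 to 60 N. Pads are 16 mm wide; open, the fingers measure 119 mm over their backs; the gripper's body (75 mm by 177 mm) begins 78 mm behind the grasp point.
Start: joints at [-1.403, 0.087, 1.371, -0, 1.684, -0.103], TCP at [147.123, -529.977, 205.506] pointing down, gripper open.
Joint ranges: [-3.1, 3.1], [-0.76, 2.03], [0.27, 2.55], [-1.08, 4.22], [0.17, 2.65], [-2.57, 2.57]. Speed limits (rad/s): [2.79, 2.79, 3.14, 3.14, 3.14, 3.14].

## Interface

Orientations are given as a unit quaternion [w, x, y, z].
In Python, from plant import env, eyes, ticket gives the robot as it stands.
- The arm moves only by the tool play_rows, never from a script. Its argument "commands" is a list of rows, each an object of numbers: "tx", "ty", "tz": the shift along the tool's x, y, z in cm; "ax", "ay", "az": the turn, a rotation vector about the tool's x, y, z in degrees; "jaw": the finger opening in cm, from 0 to 9.4. In form: [{"tx": .., "ty": .., "tz": .., "ax": .., "ay": .., "az": .., "jaw": ..}, ...]. A call has exactly 5 rows; each row is the pose to reach, as a shift and turn from the pose commanded when the call began, along the tool's axes at that moment; what a row does not reach only later rows make up. A row lasts 1/12 s, in which the tool goes at most 41.7 mm and 7.16 degrees, less where a joint would pass 70% of its speed; a pose out of reach is approached as far as the arm can. A call with a gripper value outside its range is refused whole. The fingers move at their own pace and stop on an object; the grip force is fixed at half the most. Time passes only in rows, so rows that repeat a pose let the fingers close, or fill a call up. It gives the time, the measured TCP pose, the force, the opening and the grip force at its end, in the units of the state.
- env.get_obs(): the state, without advancing time (a new reading comes with each control period).
- eyes.grab_frame(name): name is "scene" or "top"; returns a dict with "img" (420x560x3 uint8, red, green, blue), "camera_matrix" (3x3 intrinsics, pixels), "k1" (the pictures are not rectified: a ray, as slopes to the right and down, at radius r is drawn at 1 + k1 r^2 times it, then the intrinsics apply), "origin" and "rotation" of the camera in the world. Camera axes: x right, y down, z forward; pixel columns grow to the right and rows downward; lengths in mm; the calibration is good to about 2 mm. A picture is of the moment at which its call begins. There is no depth.
- ticket.close_job(): hands the job in; it is judged then, once.
The state is a dict: "time_s": time; "qpos": joint angles; "qd": joint speeds; "joint_torque": joint torques, N m; "eef_pos": TCP position; "tcp_rot": TCP orientation; "contact_force": force on the tool from outside, world axes, zero at the start; "torque": the same for the moment, N m; "opening": finger opening in mm; "grip_force": force on a finger pad.
Only numpy, scipy, OpenCV 4.12 (cv2) and the standard library are available. Lean on these libraries where they do the work, as an engineer would, in place of code of your own. Each camera call takes 0.05 s, during which the arm holds its last target. There are 200 camera calls.

## Task

Two candle-coaster tiles lie in the wooden glue-up jig, and behind each there is a gap to the back fence. Stand the yellow spacer, grip tab up, fully down into the one gap that is wide enough for it and let go of it (never force it into the narrow gap), then press with the fingertips on the front edge of that same tile until tile, spacer and fence sit flush together. Finish while still holding that firm push on the tile; leave the other tile, the lidded tin and the empty glass alone.

Things in the scene. Friction and masses are not known exactly. Their poses are not given: they have to be found in the camera images.
- jig: Wooden glue-up jig fixed to the table, 100 (x) by 180 (y) mm. Origin: centre of its underside; x points from its open front (robot's side) to the back fence, y left, z up; yaw within 0.25 rad. Base board 8 mm thick; fence, rails and lips on it end at z = 22 mm. Fence inner face at x = +36 mm, outer at +50. Three 12 mm rails along x (y = -84, 0, +84) make two bays 72 mm wide.
- bay_left (a point): Middle of the left bay's front opening, on top of the base board (jig x = -40, y = +42, z = 8 mm): between two corner lips (x = -50 to -40, each 9 mm wide) that stop the tile. The opening between the lips is 54 mm wide, so fingertips can push the tile's front edge there, above the 8 mm base board, which reaches 10 mm ahead of this point.
- bay_right (a point): The same point of the right bay (jig x = -40, y = -42, z = 8 mm). From either point the fence face lies 76 mm along the jig's x.
- tile_blue: Loose blue-glazed coaster tile with a white ring, 60 (x, depth) by 70 (y) by 14 (z) mm, about 0.14 kg, lying on the base board in one of the two bays, front edge within 1 mm of the front lips, 1 mm play at each side. Origin: middle of its front edge (robot's side), on its underside; x points to the fence, like the jig's x. Its top is 22 mm above the table.
- tile_green: Loose green-glazed coaster tile with a white ring, 69 (x, depth) by 70 (y) by 14 (z) mm, about 0.14 kg, lying likewise in the other bay, front edge at its front lips. Origin and axes as for the blue tile. To be left where it is.
- spacer: Loose yellow spacer, about 0.05 kg, standing on the table right of the jig: a strip 12 (x, thickness) by 60 (y) by 14 (z) mm with a tab on its middle, 12 (x) by 26 (y) mm, z = 14 to 44 mm, to grasp from above across the 12 mm. Origin: centre of its underside; z up; same either way round. In the jig its underside is 8 mm above the table and the tab sticks out above tile and fence.
- tin: Loose brown lidded candle tin, 70 mm across, 48 mm high, standing left of the jig; bystander. Origin: centre of its underside.
- glass: Loose empty clear votive glass, 65 mm across, 66 mm high, standing at the right; bystander. Origin: centre of its underside.
There are look-alikes about, which are no part of the job. What is meant by the tile_blue is not pink, and is the smaller of those in its own colour.

How it is judged:
By the outcome, as a careful person would: the job done as asked, in the order asked, and still so for the second after the job is handed in, while the arm keeps its last pose, push and grip.
It also fails if it takes over 56 s, if anything falls off the work surface, if the arm or the gripper's body presses on something with over 40 N, if the wrist force passes 120 N, or if a joint passes its speed limit or range.

## Working session

There is one attempt and no reset: what is moved stays moved. The work goes in short steps, Python scripts to look and compute and a tool call to move; the robot and the scene stay as the last step left them, time stands still between calls to the robot, and variables do not carry over. Pictures are saved under pics/ and viewed, at most 10 in all, crops included, and the job is handed in when it is done.

Besides the shell and the picture viewer there is one more tool, called as a command line: name --argument value ..., lists and objects as JSON in quotes. play_rows: Moves the arm, as the interface text tells. Its arguments: {"type":"object","properties":{"commands":{"type":"array"}},"required":["commands"]}

```bash
mkdir -p pics; ls; python3 - <<'E'
from plant import env, eyes
import cv2
for n in("scene","top"):
    f=eyes.grab_frame(n); cv2.imwrite(f"pics/{n}0.png",f["img"][:,:,::-1]); print(n,f["camera_matrix"],f["k1"],f["origin"],f["rotation"])
o=env.get_obs(); print(o)
E
```

```text
pics
scene [[485.15598803   0.         283.20583062]
 [  0.         485.15598803 213.57398373]
 [  0.           0.           1.        ]] 0.04780690689654604 [-125.42237273  784.81555974  928.28520786] [ 0.14242236 -0.31744887  0.84919314 -0.39725697]
top [[525.71298768   0.         274.37820499]
 [  0.         525.71298768 216.28077648]
 [  0.           0.           1.        ]] -0.012972367608656681 [ -70.92750474 -217.14353447 1554.73882606] [-0.16728205  0.77888922 -0.59162102  0.12382591]
{'time_s': 0.1, 'qpos': array([-1.40311058e+00,  8.78798122e-02,  1.37206542e+00, -4.51350109e-06,
        1.68363112e+00, -1.03072992e-01]), 'qd': array([ 3.25873225e-04, -1.36034864e-03, -2.49080097e-03,  9.86235195e-05,
        2.53374101e-05,  1.10238593e-03]), 'joint_torque': array([ 2.34732819e-03, -3.41251981e+01, -3.03301156e+01,  7.19536655e-02,
        3.04047810e-02, -1.03203220e-04]), 'eef_pos': array([ 147.02996817, -529.47104341,  204.44106944]), 'tcp_rot': array([-9.91261013e-04,  9.90849747e-01,  1.34965902e-01, -3.42790184e-05]), 'contact_force': array([-0.49749948, -0.54845944, -0.21615516]), 'torque': array([-0.03971651,  0.0521988 ,  0.01234138]), 'grip_force': 0.0, 'opening': 93.91439565674142}
```

View pics/scene0.png

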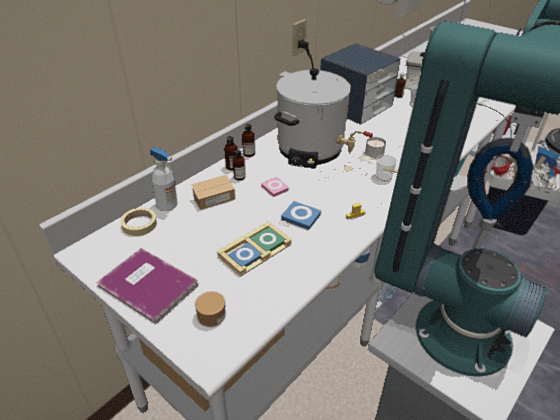

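View pics/top0.png

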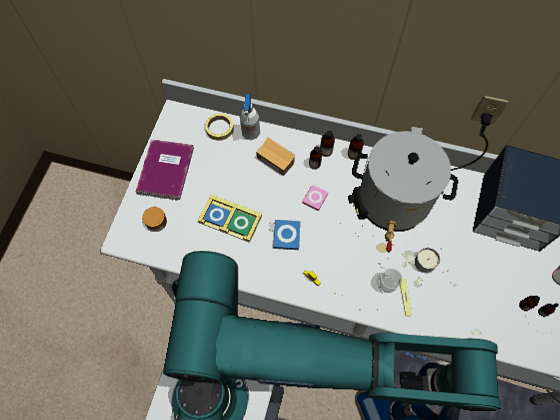

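The scene picture shows the jig at about (255,248), with the blue tile in the left bay at (244,254) and the green tile in the right bay at (267,238). The top picture puts the same tiles at (217,214) and (241,222).

Candidates for each thing I want:
- **Blue tile:** the one in the jig (top 217,214), or the large loose blue one (287,234), which is a look-alike. The pink one (316,197) is also a look-alike.
- **Spacer:** the yellow tabbed piece at top (313,277), scene (356,210), or the flat yellow strip at top (405,297), which is a look-alike.

I choose the jig's blue tile and the tabbed spacer.

```bash
cat > h.py <<'E'
import numpy as np, cv2
from scipy.spatial.transform import Rotation as R
from plant import env, eyes
def grab(n):
    f=eyes.grab_frame(n); q=np.array(f["rotation"]); f["R"]=R.from_quat(q[[1,2,3,0]]).as_matrix()
    f["d"]=np.array([f["k1"],0,0,0,0.]); return f
def cast(f,px,z):
    u=cv2.undistortPoints(np.float64(px).reshape(-1,1,2),f["camera_matrix"],f["d"]).reshape(-1,2)
    d=np.c_[u,np.ones(len(u))]@f["R"].T; o=np.array(f["origin"]); return o+d*((z-o[2])/d[:,2])[:,None]
def proj(f,p):
    rv=cv2.Rodrigues(f["R"].T)[0]; t=-f["R"].T@np.array(f["origin"])
    return cv2.projectPoints(np.float64(p).reshape(-1,1,3),rv,t,f["camera_matrix"],f["d"])[0].reshape(-1,2)
def mask(f,lo,hi,box):
    h=cv2.cvtColor(f["img"],cv2.COLOR_RGB2HSV); m=cv2.inRange(h,np.array(lo),np.array(hi)); x0,y0,x1,y1=box
    k=np.zeros_like(m); k[y0:y1,x0:x1]=m[y0:y1,x0:x1]; return k
def big(m):
    c,_=cv2.findContours(m,cv2.RETR_EXTERNAL,cv2.CHAIN_APPROX_NONE); return max(c,key=cv2.contourArea)
BL=((100,80,40),(125,255,255)); GR=((60,80,30),(95,255,255)); YE=((22,150,80),(34,255,255)); WO=((12,60,90),(32,255,255))
E
python3 - <<'E'
from h import *
B={"scene":((215,220,298,275),(335,190,375,230)),"top":((195,190,265,245),(295,262,330,295))}
crops=[]
for n in B:
    f=grab(n); jb,sb=B[n]
    for nm,c in(("blue",BL),("green",GR)):
        k=big(mask(f,*c,jb)); w=cast(f,k,22)[:,:2].astype(np.float32); print(n,nm,cv2.minAreaRect(w))
    m=mask(f,*WO,jb)|mask(f,*BL,jb)|mask(f,*GR,jb); m=cv2.morphologyEx(m,cv2.MORPH_CLOSE,np.ones((5,5)))
    print(n,"jig",cv2.minAreaRect(cast(f,big(m),15)[:,:2].astype(np.float32)))
    k=big(mask(f,*YE,sb)); 
    for z in(0,7,14,44): print(n,"spacer",z,cv2.minAreaRect(cast(f,k,z)[:,:2].astype(np.float32)))
    for b in B[n]:
        x0,y0,x1,y1=b; crops.append(cv2.resize(f["img"][y0:y1,x0:x1],(400,300),interpolation=cv2.INTER_NEAREST))
    for nm,b in(("tin",(190,280,235,330)if n=="scene"else(135,200,172,235)),):
        k=big(mask(f,(5,80,40),(20,255,255),b)); print(n,nm,cast(f,k,24).mean(0))
a=np.vstack([np.hstack(crops[:2]),np.hstack(crops[2:])]); cv2.imwrite("pics/crop1.png",a[:,:,::-1])
E
```

```text
scene blue ((535.3358154296875, 155.58966064453125), (67.08901977539062, 64.08482360839844), 83.34764862060547)
scene green ((530.1893920898438, 71.60433197021484), (65.06051635742188, 72.8041763305664), 83.09629821777344)
scene jig ((542.1205444335938, 113.19876861572266), (188.54046630859375, 112.40579223632812), 83.12178802490234)
scene spacer 0 ((445.5674133300781, -233.75344848632812), (21.62468719482422, 8.57786750793457), 62.124267578125)
scene spacer 7 ((441.26171875, -226.0726318359375), (21.461610794067383, 8.513203620910645), 62.1243896484375)
scene spacer 14 ((436.95599365234375, -218.39183044433594), (21.298538208007812, 8.448513984680176), 62.12434005737305)
scene spacer 44 ((418.50286865234375, -185.47402954101562), (20.59967613220215, 8.171302795410156), 62.124267578125)
scene tin [473.50809364 337.58851709  24.        ]
top blue ((540.978271484375, 155.4969482421875), (68.56265258789062, 59.820919036865234), 82.8829116821289)
top green ((535.1676635742188, 70.93716430664062), (68.37432861328125, 69.07513427734375), 82.60559844970703)
top jig ((545.8555297851562, 112.57337951660156), (183.28759765625, 105.2762451171875), 83.04293060302734)
top spacer 0 ((438.41693115234375, -181.80303955078125), (38.74974822998047, 15.291245460510254), 81.1908950805664)
top spacer 7 ((436.12371826171875, -181.96217346191406), (38.57528305053711, 15.222384452819824), 81.19090270996094)
top spacer 14 ((433.8304138183594, -182.12127685546875), (38.40082931518555, 15.153576850891113), 81.19098663330078)
top spacer 44 ((424.0021667480469, -182.80319213867188), (37.65312194824219, 14.858502388000488), 81.19091796875)
top tin [473.66566147 340.95248262  24.        ]
```

View pics/crop1.png

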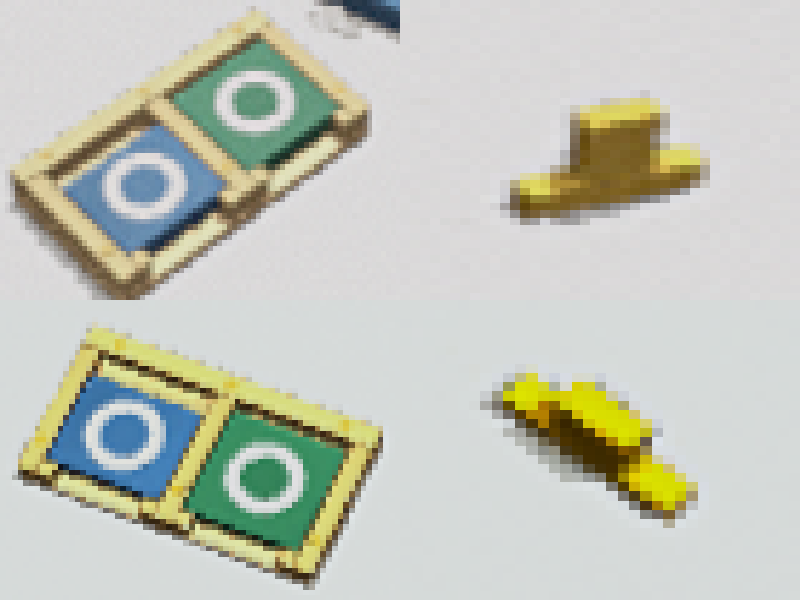

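The crop confirms the choice: the blue tile sits in the left bay with the wide gap, and green's gap is a thin line. The spacer stands with its tab up, with the tab top at top px (313,275) and scene px (357,205). Next I measure the rings and the spacer features.

```bash
cat >> h.py <<'E'
JB={"scene":(215,220,298,275),"top":(195,190,265,245)}
def ring(f,col,box):
    k=big(cv2.morphologyEx(mask(f,*col,box),cv2.MORPH_CLOSE,np.ones((3,3)))); h=np.zeros(f["img"].shape[:2],np.uint8); cv2.drawContours(h,[cv2.convexHull(k)],-1,255,-1)
    h=cv2.erode(h,np.ones((5,5))); s=cv2.cvtColor(f["img"],cv2.COLOR_RGB2HSV)[:,:,1]; w=np.where(h>0,255.-s,0); w=np.clip(w-130,0,None)
    ys,xs=np.nonzero(w); g=w[ys,xs]; return np.array([(xs*g).sum(),(ys*g).sum()])/g.sum()
E
python3 - <<'E'
from h import *
P={"scene":[(357,205.1),(348,215.1),(363.7,211.3)],"top":[(312.9,274.7),(306.4,272.1),(317.9,282.9)]}
for n in P:
    f=grab(n); r=[cast(f,ring(f,c,JB[n]),22)[0,:2] for c in(BL,GR)]; d=r[0]-r[1]
    # d = 84 yhat - 4.5 xhat
    a=np.arctan2(d[1],d[0])-np.arctan2(84,-4.5); x=np.array([np.cos(a),np.sin(a)]); y=np.array([-x[1],x[0]])
    print(n,r,np.linalg.norm(d),"yaw",a,"gap centre",r[0]+(58.25-0.0-30+40-39.75-0)*x*0+ r[0]*0+ x*(28.3+40-30))
    p=P[n]; e=cast(f,p[1:],14); print(" tab",cast(f,[p[0]],44)[0],"ends",e[0],e[1],"mid",e.mean(0),np.linalg.norm(e[0]-e[1]),"long axis deg",np.degrees(np.arctan2(*(e[0]-e[1])[[1,0]])))
E
```

```text
scene [array([536.96995827, 155.14367508]), array([532.03915602,  71.3808153 ])] 83.90786308931901 yaw -0.11231862625052558 gap centre [575.02862581 150.85091087]
 tab [ 417.88436697 -187.93746287   44.        ] ends [ 429.86394312 -164.86900025   14.        ] [ 405.12641243 -209.80587418   14.        ] mid [ 417.49517778 -187.33743722   14.        ] 51.29588739589327 long axis deg 61.167430072098256
top [array([542.00717632, 155.50706308]), array([536.53312999,  71.70239444])] 83.98325826198345 yaw -0.11874671860451524 gap centre [580.03746348 150.96974462]
 tab [ 421.73795868 -191.35796245   44.        ] ends [ 434.26478642 -169.66406017   14.        ] [ 410.3516385  -211.72933902   14.        ] mid [ 422.30821246 -190.6966996    14.        ] 48.387253782612554 long axis deg 60.382761135738555
```

The spacer tab is at about (420,-189.5) with its long axis at 61°. The jig's yaw is about -6.6°. The two views differ by about 5 mm in x, so I'll refine relative to the held spacer later. Now moving.

play_rows --commands '[{"tx": 3.3, "ty": -2.3, "tz": 0.5, "ax": 0, "ay": 0, "az": -5, "jaw": 6}, {"tx": 6.6, "ty": -4.6, "tz": 1, "ax": 0, "ay": 0, "az": -10, "jaw": 6}, {"tx": 9.9, "ty": -6.9, "tz": 1.5, "ax": 0, "ay": 0, "az": -15, "jaw": 6}, {"tx": 13.2, "ty": -9.2, "tz": 2, "ax": 0, "ay": 0, "az": -20, "jaw": 6}, {"tx": 16.5, "ty": -11.5, "tz": 2.5, "ax": 0, "ay": 0, "az": -25, "jaw": 6}]'

```text
time_s: 0.72
eef_pos: [276.1, -373.5, 180.3]
tcp_rot: [0.0, 0.938, 0.348, 0.0]
contact_force: [1.0, -0.1, 0.0]
opening: 64.2
grip_force: 0.0
```

```bash
cat >> h.py <<'E'
def rel(p,yaw_deg):
    "tx,ty,tz (cm), az(deg) from the measured pose to TCP p (mm), tool x at yaw"
    o=env.get_obs(); q=o["tcp_rot"]; M=R.from_quat(q[[1,2,3,0]]).as_matrix(); t=M.T@(np.array(p)-o["eef_pos"])/10
    y=np.degrees(np.arctan2(M[1,0],M[0,0])); c,s=np.cos(np.radians(yaw_deg)),np.sin(np.radians(yaw_deg))
    rv=np.degrees(R.from_matrix(M.T@np.array([[c,s,0],[s,-c,0],[0,0,-1.]])).as_rotvec())
    print("t",o["time_s"].round(2) if hasattr(o["time_s"],"round") else o["time_s"],"pos",o["eef_pos"].round(1),"yaw",y.round(1),"rel",t.round(2),rv.round(1),"F",o["contact_force"].round(1),"open",round(o["opening"],1),"grip",round(o["grip_force"],1)); return M
E
python3 -c "
from h import *; rel([420,-189.5,100],61)"
```

```text
t 0.7167 pos [ 276.1 -373.5  180.3] yaw 40.7 rel [22.91 -4.56  8.03] [  0.    0.  -20.3] F [ 1.  -0.1  0. ] open 64.2 grip 0.0
```

play_rows --commands '[{"tx": 3.5, "ty": -0.7, "tz": 1.2, "ax": 0, "ay": 0, "az": -4, "jaw": 6}, {"tx": 7, "ty": -1.4, "tz": 2.4, "ax": 0, "ay": 0, "az": -8, "jaw": 6}, {"tx": 10.5, "ty": -2.1, "tz": 3.6, "ax": 0, "ay": 0, "az": -12, "jaw": 6}, {"tx": 14, "ty": -2.8, "tz": 4.8, "ax": 0, "ay": 0, "az": -16, "jaw": 6}, {"tx": 17.5, "ty": -3.5, "tz": 6, "ax": 0, "ay": 0, "az": -20.3, "jaw": 6}]'

```text
time_s: 1.13
eef_pos: [386.4, -233.2, 120.2]
tcp_rot: [0.0, 0.862, 0.508, 0.0]
contact_force: [0.8, -0.6, 0.3]
opening: 60.0
grip_force: 0.0
```

play_rows --commands '[{"tx": 3, "ty": 0.5, "tz": 1, "ax": 0, "ay": 0, "az": 0, "jaw": 6}, {"tx": 5, "ty": 0.9, "tz": 2, "ax": 0, "ay": 0, "az": 0, "jaw": 6}, {"tx": 5, "ty": 0.9, "tz": 2, "ax": 0, "ay": 0, "az": 0, "jaw": 6}, {"tx": 5, "ty": 0.9, "tz": 2, "ax": 0, "ay": 0, "az": 0, "jaw": 6}, {"tx": 5, "ty": 0.9, "tz": 2, "ax": 0, "ay": 0, "az": 0, "jaw": 6}]'

```text
time_s: 1.55
eef_pos: [417.7, -196.2, 100.9]
tcp_rot: [0.0, 0.862, 0.506, -0.0]
contact_force: [0.4, -0.6, 0.8]
opening: 60.1
grip_force: 0.0
```

```bash
python3 - <<'E'
from h import *
rel([420,-189.5,19],61)
c=[]
for n in("scene","top"):
    f=grab(n); u=proj(f,[[420,-190,40]])[0].astype(int); x0=max(u[0]-35,0);y0=max(u[1]-40,0)
    c.append(cv2.resize(f["img"][y0:y0+70,x0:x0+70],(400,400),interpolation=cv2.INTER_CUBIC)); print(x0,y0)
cv2.imwrite("pics/c2.png",np.hstack(c)[:,:,::-1])
E
```

```text
t 1.55 pos [ 417.7 -196.2  100.9] yaw 60.8 rel [ 0.7  -0.13  8.19] [ 0.   0.1 -0.2] F [ 0.4 -0.6  0.8] open 60.1 grip 0.0
321 165
277 235
```

View pics/c2.png

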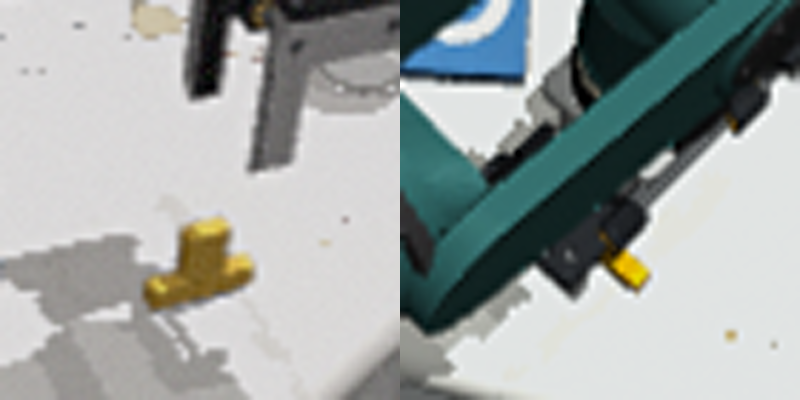

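The left half (scene) shows the open fingers above the spacer. The tab is at about (357,207) and the fingertips at about (357,182) and (369,194). The right half shows the spacer's right end coming out in line with the gripper. Descending.

play_rows --commands '[{"tx": 0.7, "ty": -0.1, "tz": 2, "ax": 0, "ay": 0, "az": 0, "jaw": 6}, {"tx": 0.7, "ty": -0.1, "tz": 4, "ax": 0, "ay": 0, "az": 0, "jaw": 6}, {"tx": 0.7, "ty": -0.1, "tz": 6, "ax": 0, "ay": 0, "az": 0, "jaw": 6}, {"tx": 0.7, "ty": -0.1, "tz": 8.1, "ax": 0, "ay": 0, "az": 0, "jaw": 6}, {"tx": 0.7, "ty": -0.1, "tz": 8.1, "ax": 0, "ay": 0, "az": 0, "jaw": 6}]'

```text
time_s: 2.07
eef_pos: [417.1, -188.4, 16.0]
tcp_rot: [-0.003, 0.863, 0.505, -0.002]
contact_force: [0.8, 1.1, -0.2]
opening: 60.0
grip_force: 0.0
```

play_rows --commands '[{"tx": 0, "ty": 0, "tz": 0, "ax": 0, "ay": 0, "az": 0, "jaw": 0.6}, {"tx": 0, "ty": 0, "tz": 0, "ax": 0, "ay": 0, "az": 0, "jaw": 0.6}, {"tx": 0, "ty": 0, "tz": 0, "ax": 0, "ay": 0, "az": 0, "jaw": 0.6}, {"tx": 0, "ty": 0, "tz": 0, "ax": 0, "ay": 0, "az": 0, "jaw": 0.6}, {"tx": 0, "ty": 0, "tz": 0, "ax": 0, "ay": 0, "az": 0, "jaw": 0.6}]'

```text
time_s: 2.48
eef_pos: [421.2, -189.5, 20.8]
tcp_rot: [0.001, 0.862, 0.506, 0.001]
contact_force: [-0.3, 0.1, 0.3]
opening: 30.1
grip_force: 0.0
```

play_rows --commands '[{"tx": 0, "ty": 0, "tz": 0, "ax": 0, "ay": 0, "az": 0, "jaw": 0.6}, {"tx": 0, "ty": 0, "tz": 0, "ax": 0, "ay": 0, "az": 0, "jaw": 0.6}, {"tx": 0, "ty": 0, "tz": 0, "ax": 0, "ay": 0, "az": 0, "jaw": 0.6}, {"tx": 0, "ty": 0, "tz": 0, "ax": 0, "ay": 0, "az": 0, "jaw": 0.6}, {"tx": 0, "ty": 0, "tz": 0, "ax": 0, "ay": 0, "az": 0, "jaw": 0.6}]'

```text
time_s: 2.9
eef_pos: [420.6, -188.9, 19.7]
tcp_rot: [0.0, 0.862, 0.506, 0.0]
contact_force: [-0.2, 0.9, 1.2]
opening: 11.9
grip_force: 30.0
```

play_rows --commands '[{"tx": 0, "ty": 0, "tz": -2, "ax": 0, "ay": 0, "az": 0, "jaw": 0.6}, {"tx": 0, "ty": 0, "tz": -4, "ax": 0, "ay": 0, "az": 0, "jaw": 0.6}, {"tx": 0, "ty": 0, "tz": -6.5, "ax": 0, "ay": 0, "az": 0, "jaw": 0.6}, {"tx": 0, "ty": 0, "tz": -9, "ax": 0, "ay": 0, "az": 0, "jaw": 0.6}, {"tx": 0, "ty": 0, "tz": -10, "ax": 0, "ay": 0, "az": 0, "jaw": 0.6}]'

```text
time_s: 3.32
eef_pos: [422.0, -189.7, 122.9]
tcp_rot: [0.002, 0.862, 0.506, 0.001]
contact_force: [0.8, -1.1, -0.3]
opening: 11.7
grip_force: 30.0
```

```bash
python3 -c "
from h import *; rel([577,151,90],83.4)"
```

```text
t 3.3167 pos [ 422.  -189.7  122.9] yaw 60.8 rel [37.31 -3.09  3.27] [  0.3   0.1 -22.6] F [ 0.8 -1.1 -0.3] open 11.7 grip 30.0
```

play_rows --commands '[{"tx": 3, "ty": -0.2, "tz": 0, "ax": 0, "ay": 0, "az": 0, "jaw": 0.6}, {"tx": 6.8, "ty": -0.5, "tz": 0, "ax": 0, "ay": 0, "az": 0, "jaw": 0.6}, {"tx": 10.6, "ty": -0.8, "tz": 0, "ax": 0, "ay": 0, "az": 0, "jaw": 0.6}, {"tx": 14.4, "ty": -1.2, "tz": 0, "ax": 0, "ay": 0, "az": 0, "jaw": 0.6}, {"tx": 18.2, "ty": -1.5, "tz": 0, "ax": 0, "ay": 0, "az": 0, "jaw": 0.6}]'

```text
time_s: 3.73
eef_pos: [496.0, -21.0, 118.5]
tcp_rot: [-0.0, 0.863, 0.506, -0.001]
contact_force: [0.2, -0.4, -1.3]
opening: 11.2
grip_force: 30.0
```

play_rows --commands '[{"tx": 3.8, "ty": -0.3, "tz": 0.5, "ax": 0, "ay": 0, "az": -5, "jaw": 0.6}, {"tx": 7.6, "ty": -0.6, "tz": 1, "ax": 0, "ay": 0, "az": -10, "jaw": 0.6}, {"tx": 11.4, "ty": -0.9, "tz": 1.5, "ax": 0, "ay": 0, "az": -15, "jaw": 0.6}, {"tx": 15.2, "ty": -1.2, "tz": 2, "ax": 0, "ay": 0, "az": -20, "jaw": 0.6}, {"tx": 18.5, "ty": -1.6, "tz": 2.5, "ax": 0, "ay": 0, "az": -22.6, "jaw": 0.6}]'

```text
time_s: 4.15
eef_pos: [572.5, 149.0, 92.8]
tcp_rot: [-0.0, 0.745, 0.667, -0.001]
contact_force: [-0.6, -0.2, -0.9]
opening: 11.7
grip_force: 30.0
```

```bash
python3 - <<'E'
from h import *
rel([577,151,75],83.4)
c=[]
for n in("scene","top"):
    f=grab(n); cv2.imwrite(f"pics/full3{n}.png",f["img"][:,:,::-1]);x0,y0,x1,y1=JB[n]; x0-=10;y0-=25;x1=x0+90;y1=y0+90
    c.append(cv2.resize(f["img"][y0:y1,x0:x1],(400,400),interpolation=cv2.INTER_CUBIC)); print(x0,y0)
cv2.imwrite("pics/c3.png",np.hstack(c)[:,:,::-1])
E
```

```text
t 4.15 pos [572.5 149.   92.8] yaw 83.7 rel [0.25 0.43 1.78] [-0.1  0.   0.3] F [-0.6 -0.2 -0.9] open 11.7 grip 30.0
205 195
185 165
```

View pics/c3.png

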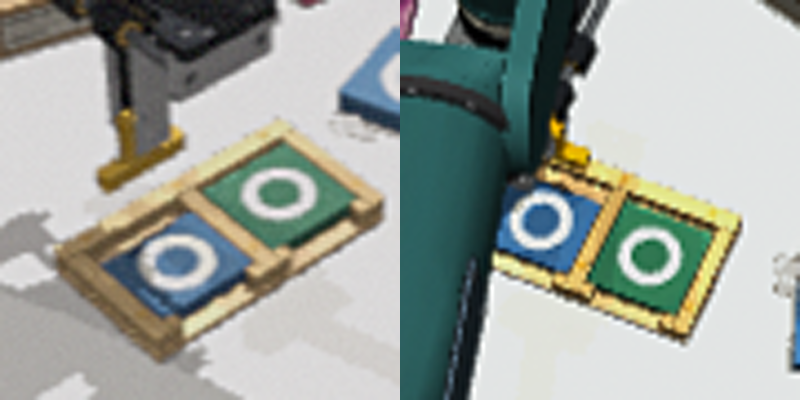

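The scene crop (left) shows the spacer held above the back fence with its strip level, from (228,237) to (247,228). In the top crop (right) the spacer's right end is visible at about (224,199). I'll lower it a little and use the held spacer to calibrate out the camera bias.

play_rows --commands '[{"tx": 0.2, "ty": 0.4, "tz": 1.5, "ax": 0, "ay": 0, "az": 0.3, "jaw": 0.6}, {"tx": 0.2, "ty": 0.4, "tz": 3, "ax": 0, "ay": 0, "az": 0.3, "jaw": 0.6}, {"tx": 0.2, "ty": 0.4, "tz": 3.8, "ax": 0, "ay": 0, "az": 0.3, "jaw": 0.6}, {"tx": 0.2, "ty": 0.4, "tz": 3.8, "ax": 0, "ay": 0, "az": 0.3, "jaw": 0.6}, {"tx": 0.2, "ty": 0.4, "tz": 3.8, "ax": 0, "ay": 0, "az": 0.3, "jaw": 0.6}]'

```text
time_s: 4.67
eef_pos: [575.8, 147.4, 55.7]
tcp_rot: [-0.0, 0.749, 0.663, -0.001]
contact_force: [1.0, -0.2, -0.6]
opening: 11.9
grip_force: 30.0
```

```bash
python3 - <<'E'
from h import *
rel([577,151,55],83.4)
p=env.get_obs()["eef_pos"]; zb=p[2]-19.7; x=np.array([np.cos(-.1155),np.sin(-.1155)]); y=np.array([-x[1],x[0]])
c=[]
for n in("scene","top"):
    f=grab(n); x0,y0,x1,y1=JB[n]; x0-=10;y0-=25;x1=x0+90;y1=y0+90
    if n=="scene":
        r=cast(f,ring(f,BL,JB[n]),22)[0,:2]
    g=cast(f,ring(f,GR,JB[n]),22)[0,:2]; print(n,"blue",r if n=="scene" else "","green",g)
    up=cv2.resize(f["img"][y0:y1,x0:x1],None,fx=8,fy=8,interpolation=cv2.INTER_CUBIC)
    h=cv2.cvtColor(up,cv2.COLOR_RGB2HSV); m=cv2.inRange(h,(20,190,40),(30,255,255)); m=cv2.morphologyEx(m,cv2.MORPH_OPEN,np.ones((7,7)))
    k=big(m).reshape(-1,2); px=(k+.5)/8-.5+np.array([x0,y0]); w=cast(f,px,zb)[:,:2]-p[:2]
    jx,jy=w@x,w@y; print(" spacer rel TCP: jx min",np.sort(jx)[:3],"jy min/max",jy.min(),jy.max(), cv2.boundingRect(k))
    cv2.drawContours(up,[k.reshape(-1,1,2)],-1,(255,0,0),1); c.append(cv2.resize(up,(400,400),interpolation=cv2.INTER_AREA))
cv2.imwrite("pics/c4.png",np.hstack(c)[:,:,::-1])
E
```

```text
t 4.6667 pos [575.8 147.4  55.7] yaw 83.1 rel [0.37 0.08 0.07] [-0.1  0.  -0.3] F [ 1.  -0.2 -0.6] open 11.9 grip 30.0
scene blue [537.36160716 154.88779669] green [532.31439612  71.19945013]
 spacer rel TCP: jx min [16.47287952 16.69747665 16.86044561] jy min/max -14.906444031728167 -2.945167307016061 (225, 316, 10, 35)
top blue  green [561.68716702 188.89161603]
 spacer rel TCP: jx min [-2.07058316 -1.92017466 -1.83396881] jy min/max -29.129464539056983 8.968828415111743 (298, 252, 71, 87)
```

View pics/c4.png

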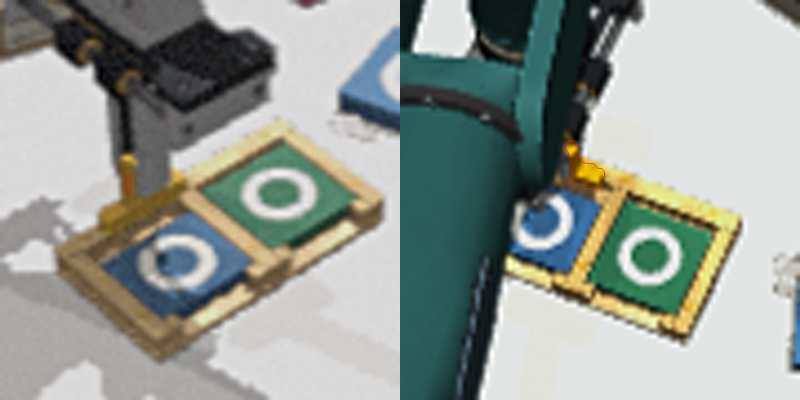

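The scene crop shows the spacer above the left bay's gap, with the strip running from (229,246) to (247,237). The colour mask caught only part of it, so I'll overlay the expected edges and read the offset directly.

```bash
python3 - <<'E'
from h import *
o=env.get_obs(); p=o["eef_pos"]; zb=p[2]-19.7; a=np.radians(83.3-90); x=np.array([np.cos(a),np.sin(a),0]); y=np.array([-x[1],x[0],0]); z=np.array([0,0,1.])
print(p); b=np.array([p[0],p[1],zb]); P=lambda X,Y,Z:b+X*x+Y*y+Z*z
c=[]
for n in("scene","top"):
    f=grab(n); u=proj(f,[b+20*z])[0]; x0,y0=(u-[22,24]).astype(int) if n=="scene" else (u-[18,20]).astype(int)
    S=10; up=cv2.resize(f["img"][y0:y0+44,x0:x0+40],None,fx=S,fy=S,interpolation=cv2.INTER_CUBIC)
    def seg(A,B,col):
        q=(((proj(f,[A,B])-[x0,y0])+.5)*S-.5).round().astype(int); cv2.line(up,tuple(map(int,q[0])),tuple(map(int,q[1])),col,1)
    for X in(-6,6):
        for Z in(0,14): seg(P(X,-30,Z),P(X,30,Z),(255,0,0))
        for Y in(-13,13): seg(P(X,Y,14),P(X,Y,44),(0,0,255))
    for Y in(-30,30):
        for Z in(0,14): seg(P(-6,Y,Z),P(6,Y,Z),(255,0,0))
        for X in(-6,6): seg(P(X,Y,0),P(X,Y,14),(255,0,0))
    c.append(up); q=proj(f,[b,b+10*x,b+10*y]); print(n,x0,y0,"px per mm jx,jy",(q[1]-q[0])/10,(q[2]-q[0])/10)
cv2.imwrite("pics/c5.png",np.hstack(c)[:,:,::-1])
E
```

```text
[576.99119739 147.7410579   57.37087197]
scene 213 212 px per mm jx,jy [-0.23275483 -0.19126307] [-0.29722783  0.17368254]
top 202 180 px per mm jx,jy [ 0.13030884 -0.26104019] [-0.28398163 -0.10656431]
```

View pics/c5.png

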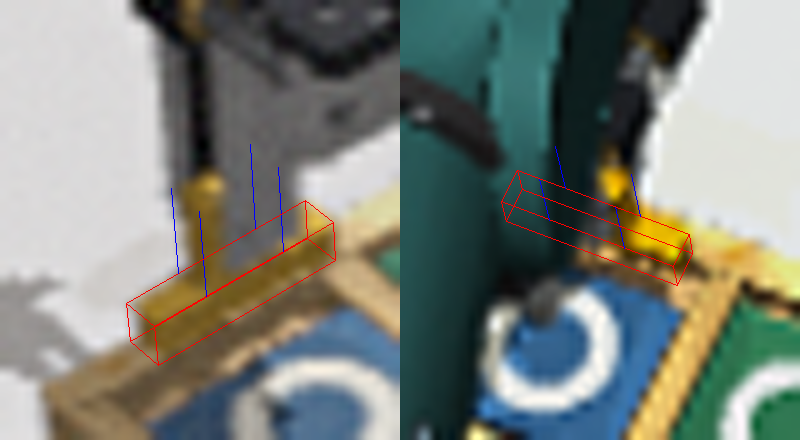

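The overlay matches to a few mm, too coarse to refine from. The grasp itself gives the camera bias along the spacer's thickness: scene -2.7 mm, top +2.4 mm. So the mean of the two views is right, and the gap centre is at about (577.5,151). I'll go there, hover just above and check the fit in the image.

play_rows --commands '[{"tx": 0.35, "ty": 0.07, "tz": 0, "ax": 0, "ay": 0, "az": -0.3, "jaw": 0.6}, {"tx": 0.35, "ty": 0.07, "tz": 0.5, "ax": 0, "ay": 0, "az": -0.3, "jaw": 0.6}, {"tx": 0.35, "ty": 0.07, "tz": 1.0, "ax": 0, "ay": 0, "az": -0.3, "jaw": 0.6}, {"tx": 0.35, "ty": 0.07, "tz": 1.2, "ax": 0, "ay": 0, "az": -0.3, "jaw": 0.6}, {"tx": 0.35, "ty": 0.07, "tz": 1.2, "ax": 0, "ay": 0, "az": -0.3, "jaw": 0.6}]'

```text
time_s: 5.28
eef_pos: [576.8, 151.5, 43.1]
tcp_rot: [-0.001, 0.747, 0.665, -0.001]
contact_force: [-0.4, -0.5, -0.4]
opening: 11.8
grip_force: 30.0
```

```bash
cat > look.py <<'E'
import sys
from h import *
c=[]; rel([577.5,151,45],83.4)
for n in("scene","top"):
    f=grab(n); u=proj(f,[[570,152,30]])[0]; x0,y0=(u-[20,24]).astype(int); x0+=6*(n=="top")
    c.append(cv2.resize(f["img"][y0:y0+44,x0:x0+40],None,fx=10,fy=10,interpolation=cv2.INTER_CUBIC)); print(n,x0,y0)
cv2.imwrite(sys.argv[1],np.hstack(c)[:,:,::-1])
E
python3 look.py pics/c6.png
```

```text
t 5.2833 pos [576.8 151.5  43.1] yaw 83.4 rel [-0.04  0.08 -0.19] [-0.1  0.   0. ] F [-0.4 -0.5 -0.4] open 11.8 grip 30.0
scene 216 221
top 205 181
```

View pics/c6.png

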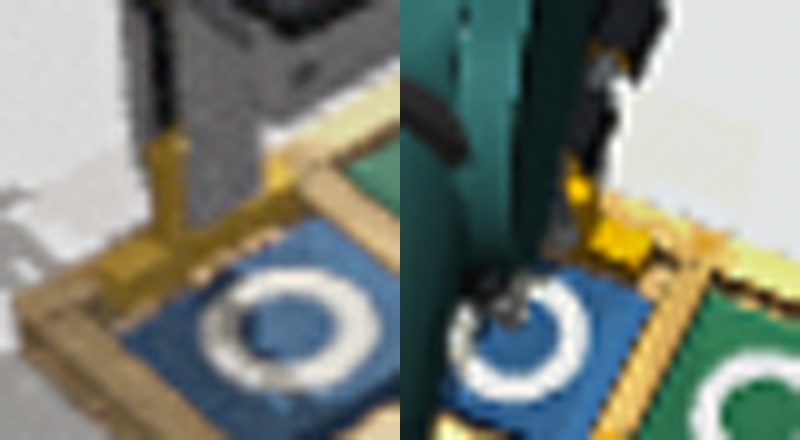

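The scene half shows the strip just above the gap behind the blue tile, with its ends at about (227,250) and (244,240). The top half shows it between tile and fence at about (227,205). Lowering gently while watching the force.

play_rows --commands '[{"tx": 0, "ty": 0, "tz": 0.1, "ax": 0, "ay": 0, "az": 0, "jaw": 0.6}, {"tx": 0, "ty": 0, "tz": 0.2, "ax": 0, "ay": 0, "az": 0, "jaw": 0.6}, {"tx": 0, "ty": 0, "tz": 0.3, "ax": 0, "ay": 0, "az": 0, "jaw": 0.6}, {"tx": 0, "ty": 0, "tz": 0.4, "ax": 0, "ay": 0, "az": 0, "jaw": 0.6}, {"tx": 0, "ty": 0, "tz": 0.5, "ax": 0, "ay": 0, "az": 0, "jaw": 0.6}]'

```text
time_s: 5.8
eef_pos: [577.7, 151.6, 39.4]
tcp_rot: [0.0, 0.747, 0.665, 0.0]
contact_force: [0.2, -0.1, -0.4]
opening: 11.4
grip_force: 30.0
```

play_rows --commands '[{"tx": 0, "ty": 0, "tz": 0.1, "ax": 0, "ay": 0, "az": 0, "jaw": 0.6}, {"tx": 0, "ty": 0, "tz": 0.2, "ax": 0, "ay": 0, "az": 0, "jaw": 0.6}, {"tx": 0, "ty": 0, "tz": 0.3, "ax": 0, "ay": 0, "az": 0, "jaw": 0.6}, {"tx": 0, "ty": 0, "tz": 0.4, "ax": 0, "ay": 0, "az": 0, "jaw": 0.6}, {"tx": 0, "ty": 0, "tz": 0.4, "ax": 0, "ay": 0, "az": 0, "jaw": 0.6}]'

```text
time_s: 6.22
eef_pos: [577.5, 151.5, 35.1]
tcp_rot: [-0.0, 0.747, 0.665, -0.0]
contact_force: [-1.0, 0.0, -0.2]
opening: 11.7
grip_force: 30.0
```

play_rows --commands '[{"tx": 0, "ty": 0, "tz": 0.2, "ax": 0, "ay": 0, "az": 0, "jaw": 0.6}, {"tx": 0, "ty": 0, "tz": 0.4, "ax": 0, "ay": 0, "az": 0, "jaw": 0.6}, {"tx": 0, "ty": 0, "tz": 0.6, "ax": 0, "ay": 0, "az": 0, "jaw": 0.6}, {"tx": 0, "ty": 0, "tz": 0.7, "ax": 0, "ay": 0, "az": 0, "jaw": 0.6}, {"tx": 0, "ty": 0, "tz": 0.7, "ax": 0, "ay": 0, "az": 0, "jaw": 0.6}]'

```text
time_s: 6.63
eef_pos: [577.4, 151.5, 28.0]
tcp_rot: [-0.0, 0.747, 0.665, -0.0]
contact_force: [0.3, 0.2, -0.9]
opening: 11.8
grip_force: 30.0
```

play_rows --commands '[{"tx": 0, "ty": 0, "tz": 0.05, "ax": 0, "ay": 0, "az": 0, "jaw": 0.6}, {"tx": 0, "ty": 0, "tz": 0.1, "ax": 0, "ay": 0, "az": 0, "jaw": 0.6}, {"tx": 0, "ty": 0, "tz": 0.13, "ax": 0, "ay": 0, "az": 0, "jaw": 0.6}, {"tx": 0, "ty": 0, "tz": 0.13, "ax": 0, "ay": 0, "az": 0, "jaw": 0.6}, {"tx": 0, "ty": 0, "tz": 0.13, "ax": 0, "ay": 0, "az": 0, "jaw": 0.6}]'

```text
time_s: 7.05
eef_pos: [577.7, 151.6, 27.8]
tcp_rot: [0.0, 0.747, 0.665, 0.0]
contact_force: [-1.7, 0.0, 3.6]
opening: 12.0
grip_force: 30.0
```

play_rows --commands '[{"tx": 0, "ty": 0, "tz": 0, "ax": 0, "ay": 0, "az": 0, "jaw": 4}, {"tx": 0, "ty": 0, "tz": 0, "ax": 0, "ay": 0, "az": 0, "jaw": 4}, {"tx": 0, "ty": 0, "tz": 0, "ax": 0, "ay": 0, "az": 0, "jaw": 4}, {"tx": 0, "ty": 0, "tz": 0, "ax": 0, "ay": 0, "az": 0, "jaw": 4}, {"tx": 0, "ty": 0, "tz": 0, "ax": 0, "ay": 0, "az": 0, "jaw": 4}]'

```text
time_s: 7.47
eef_pos: [577.6, 151.5, 26.8]
tcp_rot: [-0.0, 0.747, 0.665, -0.0]
contact_force: [0.2, 0.2, -0.3]
opening: 39.2
grip_force: 0.0
```

play_rows --commands '[{"tx": 0, "ty": 0, "tz": -2, "ax": 0, "ay": 0, "az": 0, "jaw": 4}, {"tx": 0, "ty": 0, "tz": -5, "ax": 0, "ay": 0, "az": 0, "jaw": 4}, {"tx": 0, "ty": 0, "tz": -8, "ax": 0, "ay": 0, "az": 0, "jaw": 4}, {"tx": 0, "ty": -2, "tz": -9, "ax": 0, "ay": 0, "az": -5, "jaw": 0}, {"tx": 0, "ty": -5, "tz": -9, "ax": 0, "ay": 0, "az": -11, "jaw": 0}]'

```text
time_s: 7.88
eef_pos: [531.7, 157.4, 121.5]
tcp_rot: [0.003, 0.678, 0.735, 0.004]
contact_force: [-0.2, -0.2, 0.6]
opening: 29.9
grip_force: 0.0
```

```bash
python3 - <<'E'
from h import *
# front-of-tile standoff: jig x=-40-8-12 from gap centre(28.3): 
a=-.1155; x=np.array([np.cos(a),np.sin(a)]); y=np.array([-x[1],x[0]])
g=np.array([577.5,151.3]); p=g-x*(28.2+40+8+20); print(p); rel([*p,100],173.4)
c=[]
for n in("scene","top"):
    f=grab(n); u=proj(f,[[570,152,30]])[0]; x0,y0=(u-[20,24]).astype(int); x0+=6*(n=="top")
    c.append(cv2.resize(f["img"][y0:y0+44,x0:x0+40],None,fx=10,fy=10,interpolation=cv2.INTER_CUBIC)); print(n,x0,y0)
cv2.imwrite("pics/c7.png",np.hstack(c)[:,:,::-1])
E
```

```text
[481.94095301 162.38641233]
t 7.8833 pos [531.7 157.4 121.5] yaw 94.6 rel [ 0.89 -4.94  2.1 ] [  0.5   0.3 -78.8] F [-0.2 -0.2  0.6] open 29.9 grip 0.0
scene 216 221
top 205 181
```

View pics/c7.png

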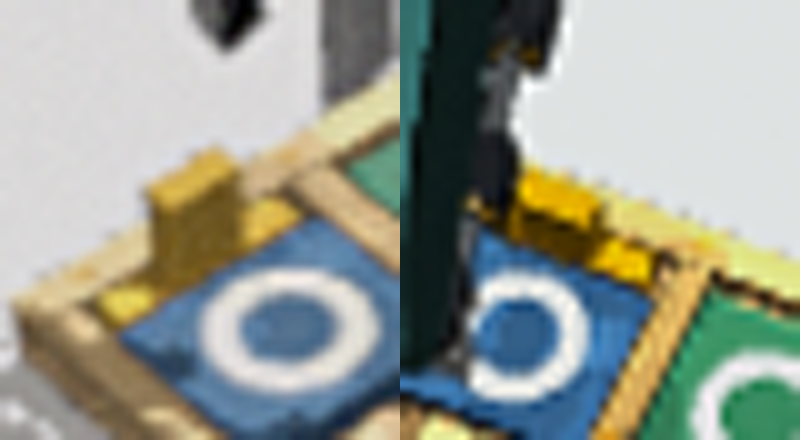

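The spacer is fully seated and released, with its strip level in the gap and the tab up (scene about 235,243; top about 222,203). Now I close the fingers, turn, and go to the front of the blue tile.

play_rows --commands '[{"tx": 0.2, "ty": -1, "tz": 0, "ax": 0, "ay": 0, "az": -7, "jaw": 0}, {"tx": 0.4, "ty": -2, "tz": 0, "ax": 0, "ay": 0, "az": -14, "jaw": 0}, {"tx": 0.6, "ty": -3, "tz": 0, "ax": 0, "ay": 0, "az": -21, "jaw": 0}, {"tx": 0.8, "ty": -4, "tz": 0.5, "ax": 0, "ay": 0, "az": -28, "jaw": 0}, {"tx": 0.9, "ty": -4.9, "tz": 1, "ax": 0, "ay": 0, "az": -35, "jaw": 0}]'

```text
time_s: 8.4
eef_pos: [478.7, 162.6, 107.1]
tcp_rot: [0.0, 0.425, 0.905, 0.0]
contact_force: [-0.1, -0.5, -0.8]
opening: 0.4
grip_force: 0.0
```

play_rows --commands '[{"tx": 0, "ty": 0, "tz": 0, "ax": 0, "ay": 0, "az": -7, "jaw": 0}, {"tx": 0, "ty": 0, "tz": 0, "ax": 0, "ay": 0, "az": -14, "jaw": 0}, {"tx": 0, "ty": 0, "tz": 0, "ax": 0, "ay": 0, "az": -21, "jaw": 0}, {"tx": 0, "ty": 0, "tz": 0, "ax": 0, "ay": 0, "az": -28, "jaw": 0}, {"tx": 0, "ty": 0, "tz": 1, "ax": 0, "ay": 0, "az": -35, "jaw": 0}]'

```text
time_s: 8.82
eef_pos: [480.4, 162.8, 98.8]
tcp_rot: [0.002, 0.133, 0.991, 0.001]
contact_force: [0.5, -0.2, 1.0]
opening: 0.1
grip_force: 0.0
```

play_rows --commands '[{"tx": 0, "ty": 0, "tz": 0, "ax": 0, "ay": 0, "az": -7, "jaw": 0}, {"tx": 0, "ty": 0, "tz": 0, "ax": 0, "ay": 0, "az": -9, "jaw": 0}, {"tx": 0, "ty": 0, "tz": 0, "ax": 0, "ay": 0, "az": -9, "jaw": 0}, {"tx": 0, "ty": 0, "tz": 0, "ax": 0, "ay": 0, "az": -9, "jaw": 0}, {"tx": 0, "ty": 0, "tz": 0, "ax": 0, "ay": 0, "az": -9, "jaw": 0}]'

```text
time_s: 9.23
eef_pos: [478.7, 162.5, 97.1]
tcp_rot: [0.0, 0.058, 0.998, -0.0]
contact_force: [-0.2, 0.7, -0.2]
opening: 0.8
grip_force: 0.0
```

```bash
python3 -c "
from h import *; rel([481.9,162.4,14],173.4)"
```

```text
t 9.2333 pos [478.7 162.5  97.1] yaw 173.3 rel [-0.31  0.03  8.31] [-0.   0.  -0.1] F [-0.2  0.7 -0.2] open 0.8 grip 0.0
```

play_rows --commands '[{"tx": 0, "ty": 0, "tz": 2, "ax": 0, "ay": 0, "az": 0, "jaw": 0}, {"tx": 0, "ty": 0, "tz": 4.5, "ax": 0, "ay": 0, "az": 0, "jaw": 0}, {"tx": 0, "ty": 0, "tz": 7, "ax": 0, "ay": 0, "az": 0, "jaw": 0}, {"tx": 0, "ty": 0, "tz": 8.3, "ax": 0, "ay": 0, "az": 0, "jaw": 0}, {"tx": 0, "ty": 0, "tz": 8.3, "ax": 0, "ay": 0, "az": 0, "jaw": 0}]'

```text
time_s: 9.65
eef_pos: [475.5, 161.8, 10.4]
tcp_rot: [-0.004, 0.058, 0.998, -0.001]
contact_force: [-0.2, 0.0, 0.1]
opening: 0.6
grip_force: 0.0
```

play_rows --commands '[{"tx": -0.4, "ty": 0, "tz": 0, "ax": 0, "ay": 0, "az": 0, "jaw": 0}, {"tx": -0.8, "ty": 0, "tz": 0, "ax": 0, "ay": 0, "az": 0, "jaw": 0}, {"tx": -1.2, "ty": 0, "tz": 0, "ax": 0, "ay": 0, "az": 0, "jaw": 0}, {"tx": -1.6, "ty": 0, "tz": 0, "ax": 0, "ay": 0, "az": 0, "jaw": 0}, {"tx": -1.8, "ty": 0, "tz": 0, "ax": 0, "ay": 0, "az": 0, "jaw": 0}]'

```text
time_s: 10.07
eef_pos: [498.0, 160.5, 15.4]
tcp_rot: [0.001, 0.058, 0.998, 0.0]
contact_force: [0.4, -0.1, -1.1]
opening: 0.5
grip_force: 0.0
```

play_rows --commands '[{"tx": -0.1, "ty": 0, "tz": 0, "ax": 0, "ay": 0, "az": 0, "jaw": 0}, {"tx": -0.2, "ty": 0, "tz": 0, "ax": 0, "ay": 0, "az": 0, "jaw": 0}, {"tx": -0.3, "ty": 0, "tz": 0, "ax": 0, "ay": 0, "az": 0, "jaw": 0}, {"tx": -0.4, "ty": 0, "tz": 0, "ax": 0, "ay": 0, "az": 0, "jaw": 0}, {"tx": -0.5, "ty": 0, "tz": 0, "ax": 0, "ay": 0, "az": 0, "jaw": 0}]'

```text
time_s: 10.48
eef_pos: [500.9, 159.9, 14.1]
tcp_rot: [-0.0, 0.057, 0.998, -0.0]
contact_force: [-1.8, -0.7, 0.4]
opening: 0.7
grip_force: 0.6
```

play_rows --commands '[{"tx": -0.08, "ty": 0, "tz": 0, "ax": 0, "ay": 0, "az": 0, "jaw": 0}, {"tx": -0.16, "ty": 0, "tz": 0, "ax": 0, "ay": 0, "az": 0, "jaw": 0}, {"tx": -0.24, "ty": 0, "tz": 0, "ax": 0, "ay": 0, "az": 0, "jaw": 0}, {"tx": -0.3, "ty": 0, "tz": 0, "ax": 0, "ay": 0, "az": 0, "jaw": 0}, {"tx": -0.3, "ty": 0, "tz": 0, "ax": 0, "ay": 0, "az": 0, "jaw": 0}]'

```text
time_s: 10.9
eef_pos: [504.0, 159.6, 14.0]
tcp_rot: [-0.0, 0.057, 0.998, -0.0]
contact_force: [-1.6, 0.2, 0.9]
opening: 0.0
grip_force: 0.9
```

play_rows --commands '[{"tx": -0.04, "ty": 0, "tz": 0, "ax": 0, "ay": 0, "az": 0, "jaw": 0}, {"tx": -0.08, "ty": 0, "tz": 0, "ax": 0, "ay": 0, "az": 0, "jaw": 0}, {"tx": -0.12, "ty": 0, "tz": 0, "ax": 0, "ay": 0, "az": 0, "jaw": 0}, {"tx": -0.15, "ty": 0, "tz": 0, "ax": 0, "ay": 0, "az": 0, "jaw": 0}, {"tx": -0.15, "ty": 0, "tz": 0, "ax": 0, "ay": 0, "az": 0, "jaw": 0}]'

```text
time_s: 11.32
eef_pos: [504.1, 159.6, 14.0]
tcp_rot: [-0.002, 0.057, 0.998, -0.0]
contact_force: [-7.1, -0.0, 4.1]
opening: 0.4
grip_force: 3.2
```

play_rows --commands '[{"tx": -0.03, "ty": 0, "tz": 0, "ax": 0, "ay": 0, "az": 0, "jaw": 0}, {"tx": -0.06, "ty": 0, "tz": 0, "ax": 0, "ay": 0, "az": 0, "jaw": 0}, {"tx": -0.08, "ty": 0, "tz": 0, "ax": 0, "ay": 0, "az": 0, "jaw": 0}, {"tx": -0.1, "ty": 0, "tz": 0, "ax": 0, "ay": 0, "az": 0, "jaw": 0}, {"tx": -0.1, "ty": 0, "tz": 0, "ax": 0, "ay": 0, "az": 0, "jaw": 0}]'

```text
time_s: 11.73
eef_pos: [504.1, 159.6, 14.0]
tcp_rot: [-0.003, 0.057, 0.998, -0.0]
contact_force: [-8.9, 0.9, 6.1]
opening: 0.6
grip_force: 4.3
```

play_rows --commands '[{"tx": -0.1, "ty": 0, "tz": 0, "ax": 0, "ay": 0, "az": 0, "jaw": 0}, {"tx": -0.2, "ty": 0, "tz": 0, "ax": 0, "ay": 0, "az": 0, "jaw": 0}, {"tx": -0.3, "ty": 0, "tz": 0, "ax": 0, "ay": 0, "az": 0, "jaw": 0}, {"tx": -0.4, "ty": 0, "tz": 0, "ax": 0, "ay": 0, "az": 0, "jaw": 0}, {"tx": -0.4, "ty": 0, "tz": 0, "ax": 0, "ay": 0, "az": 0, "jaw": 0}]'

```text
time_s: 12.15
eef_pos: [504.3, 159.6, 14.0]
tcp_rot: [-0.007, 0.057, 0.998, -0.0]
contact_force: [-18.2, 1.7, 13.0]
opening: 0.2
grip_force: 9.0
```

```bash
python3 look.py pics/c8.png; python3 - <<'E'
from h import *
f=grab("scene"); b=cast(f,ring(f,BL,JB["scene"]),22)[0,:2]; print("blue moved from 537.2,155.0 to",b,"green",cast(f,ring(f,GR,JB["scene"]),22)[0,:2])
E
```

```text
t 12.15 pos [504.3 159.6  14. ] yaw 173.4 rel [-7.33 -0.02 -3.21] [-0.7 -0.6 90. ] F [-18.2   1.7  13. ] open 0.2 grip 9.0
scene 216 221
top 205 181
blue moved from 537.2,155.0 to [525.69328019 179.52949942] green [522.45133747  69.11345535]
```

View pics/c8.png

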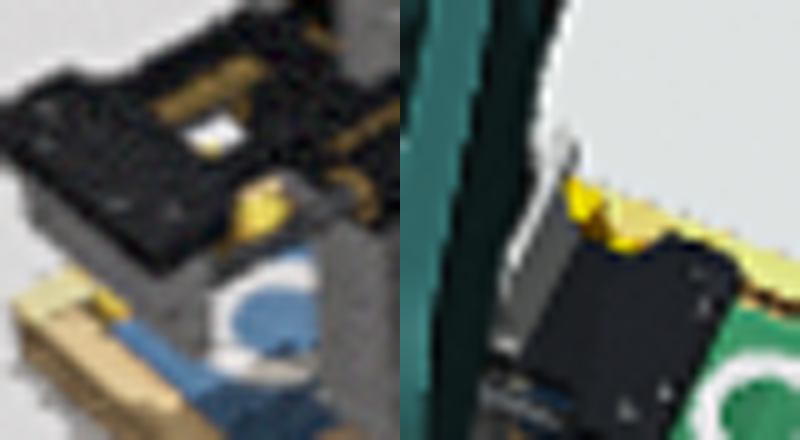

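The fingers are on the blue tile's front edge, and the position held at 504.1–504.3 while the force rose from 7 to 18 N, so this is a hard stop. The tile moved about 4 mm, as expected. The view is partly hidden by the gripper, but yellow is visible against tile and fence at (226,252). I'll firm the push slightly and hold.

play_rows --commands '[{"tx": -0.08, "ty": 0, "tz": 0, "ax": 0, "ay": 0, "az": 0, "jaw": 0}, {"tx": -0.15, "ty": 0, "tz": 0, "ax": 0, "ay": 0, "az": 0, "jaw": 0}, {"tx": -0.15, "ty": 0, "tz": 0, "ax": 0, "ay": 0, "az": 0, "jaw": 0}, {"tx": -0.15, "ty": 0, "tz": 0, "ax": 0, "ay": 0, "az": 0, "jaw": 0}, {"tx": -0.15, "ty": 0, "tz": 0, "ax": 0, "ay": 0, "az": 0, "jaw": 0}]'

```text
time_s: 12.72
eef_pos: [504.3, 159.6, 14.0]
tcp_rot: [-0.009, 0.057, 0.998, -0.0]
contact_force: [-21.6, 1.4, 15.8]
opening: 0.4
grip_force: 10.6
```

play_rows --commands '[{"tx": 0, "ty": 0, "tz": 0, "ax": 0, "ay": 0, "az": 0, "jaw": 0}, {"tx": 0, "ty": 0, "tz": 0, "ax": 0, "ay": 0, "az": 0, "jaw": 0}, {"tx": 0, "ty": 0, "tz": 0, "ax": 0, "ay": 0, "az": 0, "jaw": 0}, {"tx": 0, "ty": 0, "tz": 0, "ax": 0, "ay": 0, "az": 0, "jaw": 0}, {"tx": 0, "ty": 0, "tz": 0, "ax": 0, "ay": 0, "az": 0, "jaw": 0}]'

```text
time_s: 13.13
eef_pos: [504.3, 159.6, 14.0]
tcp_rot: [-0.009, 0.057, 0.998, -0.0]
contact_force: [-20.9, 1.8, 15.3]
opening: 0.7
grip_force: 10.6
```

```bash
python3 -c "
from plant import ticket; print(ticket.close_job())"
```

```text
the job is handed in; nothing more can be done
None
```

I stood the spacer, tab up, fully down in the gap behind the blue tile and released it, then pushed that tile to a hard stop and handed the job in still holding about 21 N; the gripper hid part of the last view, so flush is judged from the hard stop and about 4 mm of travel.

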